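Point out a misfiled sample tube and log it

TASK

A purple-capped tube has been misfiled in the blue rack among the yellow caps: show the overhead camera by pointing the fingertips straight down at its cap, about 2 cm above it, and hold there for two seconds. Then point in the same way at the empty hole in the white rack where it belongs, with the fingertips about 2 cm above the level of the caps, for two seconds, and then press the green button fully down and let go to log it. Pick nothing up, do not touch the tubes or the racks, leave the red button alone, and leave the jar and the bottle where they are.

Things in the scene. Friction and masses are not known exactly. Their poses are not given: they have to be found in the camera images.
- stray_cap (a point): centre of the flat top of the stray tube's purple cap, about 106 mm above the table; z axis up
- stray: the stray: the only purple-capped tube in the blue rack of yellow-capped tubes. A sample tube standing in a rack, clear glass body 13 mm across with a dark red lower half and white label, 100 mm long; its cap is 17 mm across and 20 mm high. Loose, 15 g, about 1.5 mm of play each way in its hole. Origin at the centre of its foot, z up along the tube, the cap's flat top is at z = 100 mm
- yellow1: yellow-capped sample tube standing in a rack, clear glass body 13 mm across with a dark red lower half and white label, 100 mm long; its cap is 17 mm across and 20 mm high. Loose, 15 g, about 1.5 mm of play each way in its hole. Origin at the centre of its foot, z up along the tube, the cap's flat top is at z = 100 mm. Stands in the blue rack, in any of its five holes
- yellow2: yellow-capped sample tube standing in a rack, clear glass body 13 mm across with a dark red lower half and white label, 100 mm long; its cap is 17 mm across and 20 mm high. Loose, 15 g, about 1.5 mm of play each way in its hole. Origin at the centre of its foot, z up along the tube, the cap's flat top is at z = 100 mm. Stands in the blue rack, in any of its five holes
- yellow3: yellow-capped sample tube standing in a rack, clear glass body 13 mm across with a dark red lower half and white label, 100 mm long; its cap is 17 mm across and 20 mm high. Loose, 15 g, about 1.5 mm of play each way in its hole. Origin at the centre of its foot, z up along the tube, the cap's flat top is at z = 100 mm. Stands in the blue rack, in any of its five holes
- yellow4: yellow-capped sample tube standing in a rack, clear glass body 13 mm across with a dark red lower half and white label, 100 mm long; its cap is 17 mm across and 20 mm high. Loose, 15 g, about 1.5 mm of play each way in its hole. Origin at the centre of its foot, z up along the tube, the cap's flat top is at z = 100 mm. Stands in the blue rack, in any of its five holes
- purple1: purple-capped sample tube standing in a rack, clear glass body 13 mm across with a dark red lower half and white label, 100 mm long; its cap is 17 mm across and 20 mm high. Loose, 15 g, about 1.5 mm of play each way in its hole. Origin at the centre of its foot, z up along the tube, the cap's flat top is at z = 100 mm. Stands in the white rack, in any of its four holes
- purple2: purple-capped sample tube standing in a rack, clear glass body 13 mm across with a dark red lower half and white label, 100 mm long; its cap is 17 mm across and 20 mm high. Loose, 15 g, about 1.5 mm of play each way in its hole. Origin at the centre of its foot, z up along the tube, the cap's flat top is at z = 100 mm. Stands in the white rack, in any of its four holes
- purple3: purple-capped sample tube standing in a rack, clear glass body 13 mm across with a dark red lower half and white label, 100 mm long; its cap is 17 mm across and 20 mm high. Loose, 15 g, about 1.5 mm of play each way in its hole. Origin at the centre of its foot, z up along the tube, the cap's flat top is at z = 100 mm. Stands in the white rack, in any of its four holes
- vacancy: the one empty hole in the white rack of purple-capped tubes, 16 mm square, seen as a dark spot. Origin at the centre of the hole's mouth in the rack's top plate, 84 mm above the table; z up. The caps of the neighbouring tubes, 34 mm away, stand 22 mm higher than this mouth
- sorted_rack: blue open-frame rack with a single row of five holes 34 mm apart, for yellow caps: 194 mm long (its x axis), 44 mm wide, 84 mm high, fixed to the bench. Origin at the centre of its underside. Cap tops stand 22 mm above the top plate
- home_rack: white open-frame rack with a single row of four holes 34 mm apart, for purple caps: 160 mm long (its x axis), 44 mm wide, 84 mm high, fixed to the bench. Origin at the centre of its underside. Cap tops stand 22 mm above the top plate
- console: logging console: fixed low grey box with a dark navy top, 85 x 130 mm (x, y) and 40 mm high, with a green and a red round push button on top, 68 mm apart along its y axis (green at its -y end). Origin at the centre of its underside
- green_button_top (a point): centre of the top of the green button's cap, 32 mm across, facing up
- green_button (a joint): travel of the green button: 0 = up, 0.006 m = fully pressed (straight down, spring return, about 5 N at full travel); it counts as pressed beyond 0.004
- red_button_top (a point): centre of the top of the red button's cap, 32 mm across, facing up
- red_button (a joint): travel of the red button: 0 = up, 0.006 m = fully pressed (straight down, spring return, about 5 N at full travel); to be left alone, a press beyond 0.002 fails
- jar: loose specimen jar with an orange cap, 56 mm across, 70 mm high, a bystander. Origin at the centre of its underside
- spray: loose white bottle with a blue cap, 56 mm across, 150 mm high, a bystander. Origin at the centre of its underside

How it is judged (in metres and radians):
On the way, in this order (a step that is already met when the one before it is completed fails the run):
1. point down at the stray purple cap in the blue rack, from just above it, and dwell (horizontal distance between the grasp point and stray_cap below 0.014 m and z of the grasp point in the frame of stray_cap between 0.02 and 0.062 m), for 1.8 s.
2. then point down at the empty hole in the white rack, from just above the level of the caps, and dwell (horizontal distance between the grasp point and vacancy below 0.014 m and z of the grasp point in the frame of vacancy between 0.042 and 0.084 m), for 1.8 s.
3. then press the green button (value of joint green_button above 0.004 m), for 0.05 s.
At the end, for the whole second after the job is handed in: Both buttons are up again (within 1.5 mm), all eight tubes stand upright (within 0.12 rad) and at rest in their holes within 10 mm of where they started, and the jar and bottle are within 15 mm of where they started (value of joint each of green_button, red_button below 0.0015 m and distance of each of stray, yellow1, yellow2, yellow3, yellow4, purple1, purple2, purple3 from where it was at the start of the episode below 0.01 m and angle between each of stray, yellow1, yellow2, yellow3, yellow4, purple1, purple2, purple3's own z axis and vertical below 0.12 rad and linear speed of each of stray, yellow1, yellow2, yellow3, yellow4, purple1, purple2, purple3 below 0.02 m/s and distance of each of jar, spray from where it was at the start of the episode below 0.015 m); the robot touches nothing.
It fails at once if a sample tube or a rack is touched by the robot (contact force between any of the arm, the fingers and stray above 0.5 N or contact force between any of the arm, the fingers and yellow1 above 0.5 N or contact force between any of the arm, the fingers and yellow2 above 0.5 N or contact force between any of the arm, the fingers and yellow3 above 0.5 N or contact force between any of the arm, the fingers and yellow4 above 0.5 N or contact force between any of the arm, the fingers and purple1 above 0.5 N or contact force between any of the arm, the fingers and purple2 above 0.5 N or contact force between any of the arm, the fingers and purple3 above 0.5 N or contact force between any of the arm, the fingers and sorted_rack above 0.5 N or contact force between any of the arm, the fingers and home_rack above 0.5 N).
It fails at once if a sample tube is lifted, carried or shifted by more than 10 mm (distance of any of stray, yellow1, yellow2, yellow3, yellow4, purple1, purple2, purple3 from where it was at the start of the episode above 0.01 m).
It fails at once if the red button is pressed (more than 2 mm) (value of joint red_button above 0.002 m).
It fails at once if the jar or the bottle is shifted (distance of any of jar, spray from where it was at the start of the episode above 0.015 m).
It also fails if it takes over 51 s, if anything falls off the work surface, if the arm or the gripper's body presses on something with over 40 N, if the wrist force passes 120 N, or if a joint passes its speed limit or range.

ROBOT

A 6-joint arm with a two-finger parallel gripper is mounted at the origin on the work surface. World frame = base frame: x ahead of the robot, y to its left, z up, the work surface at z = 0. Lengths are in m, angles in degrees, forces in N, time in s.
With the tool pointing down it reaches from about 0.4 to 0.825 m from the base axis. Payload 7 kg.
Tool frame: the origin (TCP) lies on the centre line of the jaws, within the pads' length; the fingertips stand 22 mm ahead of it and the grasp point (between the pads) lies 3 mm ahead of it (ctrl.finger_overhang is the distance from the TCP to the fingertips, in m); z points along the fingers, y is the line along which they close (so a half turn about z gives the same grasp; the last joint's range is limited). The gripper opens to 88 mm and grips with 3 to 60 N. Pads are 19 mm wide; open, the fingers measure 130 mm over their backs; the gripper's body (78 mm by 193 mm) begins 47 mm behind the grasp point.
Start: joints at [83.142, 20.546, 0.682, 0, -70.136, -16.507], TCP at [0.268, 0.62, 0.249] pointing down, gripper open.
Joint ranges: [-176.03, 176.03], [-82.01, 121.73], [-58.28, 71.71], [-173.87, 95.51], [-174.79, -0.11], [-173.66, 173.66]. Speed limits (degrees/s): [136.94, 136.94, 172.46, 180, 180, 180].

INTERFACE

Orientations are given as [roll, pitch, yaw] about the fixed x, y, z axes, in that order (R = Rz(yaw) Ry(pitch) Rx(roll)).
In Python, from plant import ctrl gives the robot as it stands. The module is installed in compiled form; this text tells all that it offers.
- The arm moves only by the shell command python3 -m creep 'ROWS'. ROWS is JSON, a list of rows, each an object with "grip": the closure, from 0 (fully open) to 1 (shut); "delta_pos": the shift along the tool's x, y, z scaled (see below), a list of three; "rotation": the turn, a rotation vector about the tool's x, y, z scaled (see below), a list of three. A call has 1 to 5 rows; each row is the pose to reach, as a shift and turn from the pose commanded when the call began, along the tool's axes at that moment; what a row does not reach only later rows make up. The controller multiplies each number of a shift by 10 cm and each number of a turn by pi/2 rad. A row lasts 1/10 s, in which the tool goes at most 50 mm and 8.59 degrees, less where a joint would pass 70% of its speed; a pose out of reach is approached as far as the arm can. A call with a number of a shift or a turn outside -1 to 1 is refused whole. A call with a gripper value outside its range is refused whole. The fingers move at their own pace and stop on an object; the grip force is fixed at half the most. Time passes only in rows, so rows that repeat a pose let the fingers close. It gives the time, the measured TCP pose, the force, the opening and the grip force at its end, in the units of the state.
- ctrl.get_obs(): the state, without advancing time (a new reading comes with each control period).
- ctrl.snapshot(name): name is "side" or "top"; returns a dict with "color" (420x560x3 uint8, red, green, blue), "intrinsics" (3x3 intrinsics, pixels), "distortion" ([k1, k2, p1, p2, k3] as OpenCV has them; the pictures are not rectified), "R" (3x3) and "t" (3): a world point X has camera coordinates R X + t. Camera axes: x right, y down, z forward; pixel columns grow to the right and rows downward; lengths in m; the calibration is good to about 2 mm. A picture is of the moment at which its call begins. There is no depth.
- ctrl.close_job(): hands the job in; it is judged then, once.
The state is a dict: "clock": time; "joint_pos": joint angles; "qvel": joint speeds; "tau": joint torques, N m; "tool_pos": TCP position; "orientation": TCP orientation; "force": force on the tool from outside, world axes, zero at the start; "moment": the same for the moment, N m; "opening": finger opening in m; "gripper_force": force on a finger pad.
Only numpy, scipy, OpenCV 4.12 (cv2) and the standard library are available. Lean on these libraries where they do the work, as an engineer would, in place of code of your own. Each camera call takes 0.05 s, during which the arm holds its last target. There are 200 camera calls.

## Working session

There is one attempt and no reset: what is moved stays moved. The work goes in short steps, Python scripts to look and compute and a shell command to move; the robot and the scene stay as the last step left them, time stands still between calls to the robot, and variables do not carry over. Pictures are saved under pics/ and viewed, at most 10 in all, crops included, and the job is handed in when it is done.

```bash
mkdir -p pics; cat > h.py <<'E'
import numpy as np,cv2,pickle
from plant import ctrl
def ray(c,u,v):
    p=cv2.undistortPoints(np.array([[[u,v]]],float),np.array(c["intrinsics"]),np.array(c["distortion"])).ravel()
    R=np.array(c["R"]);t=np.array(c["t"]); d=R.T@np.array([p[0],p[1],1]);return -R.T@t,d/np.linalg.norm(d)
def atz(c,u,v,z):
    o,d=ray(c,u,v);return o+d*(z-o[2])/d[2]
def tri(c1,p1,c2,p2):
    o1,d1=ray(c1,*p1);o2,d2=ray(c2,*p2)
    s=np.linalg.lstsq(np.c_[d1,-d2],o2-o1,rcond=None)[0]
    a=o1+s[0]*d1;b=o2+s[1]*d2;return (a+b)/2,np.linalg.norm(a-b)
def proj(c,X):
    return cv2.projectPoints(np.array([X],float),cv2.Rodrigues(np.array(c["R"]))[0],np.array(c["t"]),np.array(c["intrinsics"]),np.array(c["distortion"]))[0].ravel()
E
python3 - <<'E'
from h import *
for n in("top","side"):
    c=ctrl.snapshot(n);pickle.dump(c,open(n+".pkl","wb"))
    cv2.imwrite(f"pics/{n}0.png",cv2.resize(c["color"][...,::-1],(800,600),interpolation=cv2.INTER_CUBIC))
o=ctrl.get_obs();print(o["clock"],o["tool_pos"],o["orientation"],o["opening"],ctrl.finger_overhang)
E
```

```text
0.1 [0.26754951 0.61927213 0.24769815] [ 1.79912605e+02 -9.13843858e-03 -2.33693175e+01] 0.08743642600855987 0.022
```

View pics/top0.png

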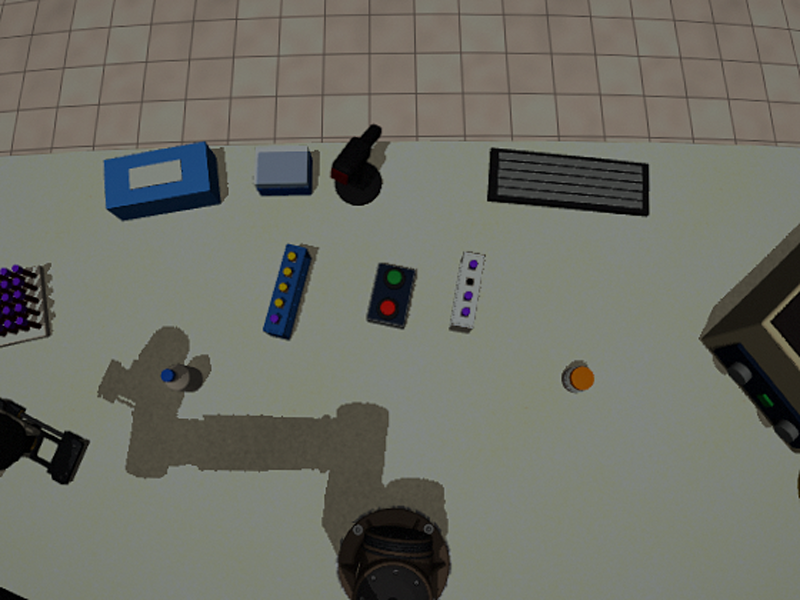

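View pics/side0.png

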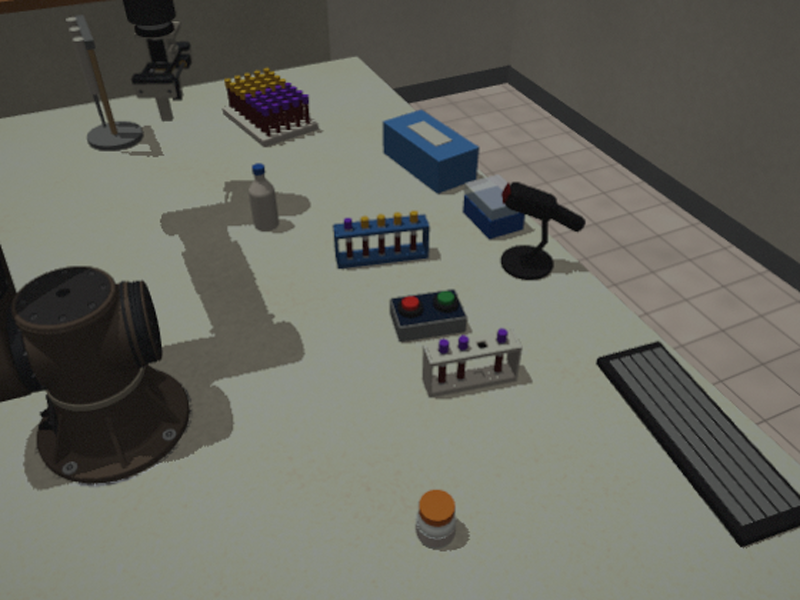

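The top view shows the stray near (275,318) at the near end of the blue rack, the vacancy near (470,281) and the green button near (394,278). In the side view they are near (348,223), (482,345) and (446,298). I'll enlarge those areas next.

```bash
python3 - <<'E'
from h import *
for n,(x0,y0,w,h) in dict(top=(178,165,170,80),side=(228,140,140,105)).items():
    c=pickle.load(open(n+".pkl","rb"));s=800/w
    im=cv2.resize(c["color"][y0:y0+h,x0:x0+w,::-1],(800,int(h*s)),interpolation=cv2.INTER_CUBIC)
    im=cv2.convertScaleAbs(im,alpha=1.6);cv2.imwrite(f"pics/{n}c.png",im)
E
```

```text
(no output)
```

View pics/topc.png

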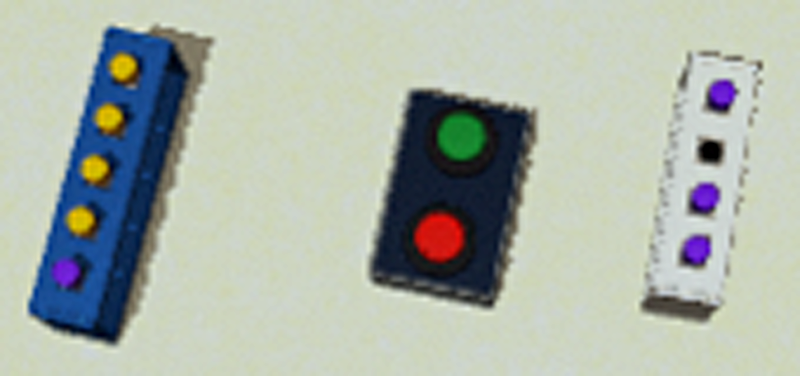

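View pics/sidec.png

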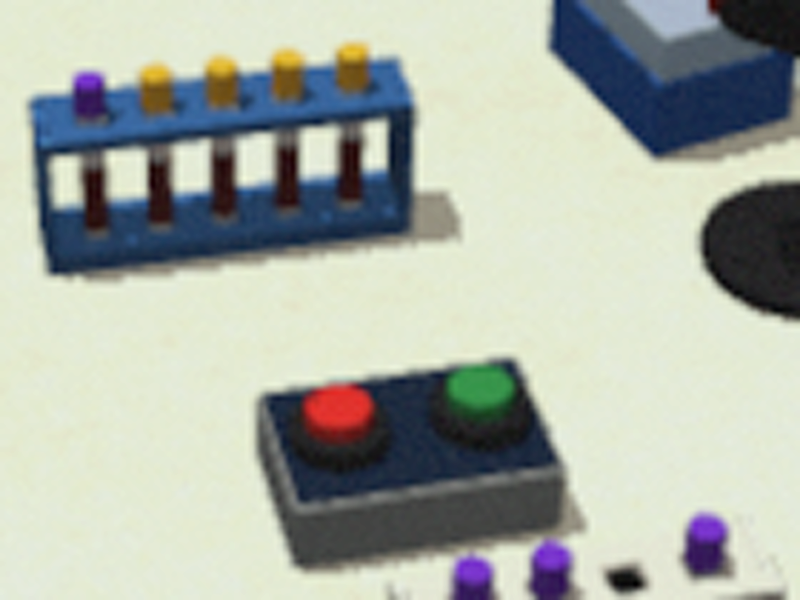

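The top crop shows the stray cap at (66,271), the vacancy at (710,151), green at (462,136) and red at (439,237). In the side crop they are at (89,80), (626,578), (481,383) and (339,406).

```bash
python3 - <<'E'
from h import *
T=pickle.load(open("top.pkl","rb"));S=pickle.load(open("side.pkl","rb"))
ft=lambda p:((p[0]+.5)/4.7059-.5+178,(p[1]+.5)/4.7-.5+165)
fs=lambda p:((p[0]+.5)/5.714-.5+228,(p[1]+.5)/5.714-.5+140)
for n,a,b,z in [("stray",(65,271),(89,80),.106),("yfar",(124,66),(353,51),.106),("vac",(710,151),(626,578),.084),("pfar",(722,92),(707,524),.106),("green",(462,135),(481,382),.05),("red",(439,236),(339,406),.05)]:
    X,e=tri(T,ft(a),S,fs(b));print(n,X.round(4),round(e,4),atz(T,*ft(a),z).round(4),atz(S,*fs(b),z).round(4))
for p in [(175,377),(580,377)]: print(atz(T,p[0]*.7,p[1]*.7,.07).round(3))
o=ctrl.get_obs();from scipy.spatial.transform import Rotation as R
print(R.from_euler("xyz",o["orientation"],degrees=True).as_matrix().round(4))
E
```

```text
stray [0.5105 0.2394 0.1045] 0.0 [0.5103 0.239  0.106 ] [0.5098 0.2373 0.106 ]
yfar [0.6416 0.2048 0.1056] 0.0003 [0.6416 0.2047 0.106 ] [0.6412 0.2043 0.106 ]
vac [ 0.5867 -0.1672  0.0829] 0.0 [ 0.5865 -0.167   0.084 ] [ 0.5861 -0.1681  0.084 ]
pfar [ 0.6198 -0.1733  0.1059] 0.0002 [ 0.6197 -0.1733  0.106 ] [ 0.6198 -0.1734  0.106 ]
green [ 0.6037 -0.0088  0.0625] 0.0003 [ 0.6067 -0.0088  0.05  ] [0.6109 0.004  0.05  ]
red [0.5379 0.0067 0.0599] 0.0 [0.5396 0.0069 0.05  ] [0.5429 0.0169 0.05  ]
[0.392 0.454 0.07 ]
[ 0.382 -0.395  0.07 ]
[[ 9.180e-01 -3.967e-01 -5.000e-04]
 [-3.967e-01 -9.180e-01 -1.500e-03]
 [ 2.000e-04  1.500e-03 -1.000e+00]]
```

```bash
python3 -m creep '[{"grip":1,"delta_pos":[0.15,0.1,0],"rotation":[0,0,0]},{"grip":1,"delta_pos":[0.35,0.23,0],"rotation":[0,0,0]},{"grip":1,"delta_pos":[0.55,0.37,0],"rotation":[0,0,0]},{"grip":1,"delta_pos":[0.75,0.5,0],"rotation":[0,0,0]},{"grip":1,"delta_pos":[0.94,0.63,0],"rotation":[0,0,0]}]'
```

```text
clock: 0.6
tool_pos: [0.3304, 0.5222, 0.2489]
orientation: [-180.0, 0.0, -23.4]
force: [0.3, -0.3, -0.1]
opening: 0.0532
gripper_force: 0.0
```

```bash
for i in 1 2; do python3 -m creep '[{"grip":1,"delta_pos":[0.19,0.13,0],"rotation":[0,0,0]},{"grip":1,"delta_pos":[0.38,0.26,0],"rotation":[0,0,0]},{"grip":1,"delta_pos":[0.57,0.38,0],"rotation":[0,0,0]},{"grip":1,"delta_pos":[0.75,0.5,0],"rotation":[0,0,0]},{"grip":1,"delta_pos":[0.94,0.63,0],"rotation":[0,0,0]}]';done; python3 -m creep '[{"grip":1,"delta_pos":[0.2,0.13,0],"rotation":[0,0,0]},{"grip":1,"delta_pos":[0.4,0.26,0],"rotation":[0,0,0]},{"grip":1,"delta_pos":[0.6,0.4,0],"rotation":[0,0,0]},{"grip":1,"delta_pos":[0.8,0.53,0],"rotation":[0,0,0]},{"grip":1,"delta_pos":[0.92,0.63,0],"rotation":[0,0,0]}]'; python3 -m creep '[{"grip":1,"delta_pos":[0,0,0],"rotation":[0,0,0]},{"grip":1,"delta_pos":[0,0,0],"rotation":[0,0,0]},{"grip":1,"delta_pos":[0,0,0],"rotation":[0,0,0]}]'
python3 -c "
from h import *
from scipy.spatial.transform import Rotation as R
o=ctrl.get_obs();M=R.from_euler('xyz',o['orientation'],degrees=True).as_matrix()
print(o['clock'],M.T@(np.array([.5105,.239,.148])-o['tool_pos'])*10)"
```

```text
clock: 1.1
tool_pos: [0.3913, 0.4276, 0.2488]
orientation: [-180.0, -0.0, -23.4]
force: [0.0, 0.9, -0.3]
opening: 0.013
gripper_force: 0.0
clock: 1.6
tool_pos: [0.4524, 0.3324, 0.2488]
orientation: [-180.0, -0.0, -23.4]
force: [0.0, 0.4, 0.3]
opening: 0.0004
gripper_force: 0.0
clock: 2.1
tool_pos: [0.5119, 0.2377, 0.2487]
orientation: [-180.0, -0.0, -23.4]
force: [0.4, 0.9, -0.3]
opening: 0.0004
gripper_force: 0.0
clock: 2.4
tool_pos: [0.5109, 0.2402, 0.2486]
orientation: [-180.0, 0.0, -23.4]
force: [-0.2, -0.2, -0.0]
opening: 0.0006
gripper_force: 0.0
2.4 [0.00145385 0.01273326 1.00625322]
```

Lateral error is about 1 mm, so I'm descending 100 mm gently and then holding.

```bash
python3 -m creep '[{"grip":1,"delta_pos":[0,0.01,0.2],"rotation":[0,0,0]},{"grip":1,"delta_pos":[0,0.01,0.45],"rotation":[0,0,0]},{"grip":1,"delta_pos":[0,0.01,0.7],"rotation":[0,0,0]},{"grip":1,"delta_pos":[0,0.01,0.9],"rotation":[0,0,0]},{"grip":1,"delta_pos":[0,0.01,1],"rotation":[0,0,0]}]'; for i in 1 2; do python3 -m creep '[{"grip":1,"delta_pos":[0,0,0],"rotation":[0,0,0]},{"grip":1,"delta_pos":[0,0,0],"rotation":[0,0,0]},{"grip":1,"delta_pos":[0,0,0],"rotation":[0,0,0]},{"grip":1,"delta_pos":[0,0,0],"rotation":[0,0,0]},{"grip":1,"delta_pos":[0,0,0],"rotation":[0,0,0]}]';done
python3 - <<'E'
from h import *
v=[]
for n,(x,y,w,h) in dict(top=(170,165,160,120),side=(210,130,160,120)).items():
    c=ctrl.snapshot(n);v.append(cv2.resize(c["color"][y:y+h,x:x+w,::-1],(400,300),interpolation=cv2.INTER_CUBIC))
cv2.imwrite("pics/p1.png",cv2.convertScaleAbs(np.hstack(v),alpha=1.6))
E
```

```text
clock: 2.9
tool_pos: [0.5096, 0.2392, 0.1468]
orientation: [179.9, 0.1, -23.3]
force: [-0.9, -0.2, -0.5]
opening: 0.0005
gripper_force: 0.0
clock: 3.4
tool_pos: [0.511, 0.2392, 0.1493]
orientation: [-179.9, -0.0, -23.4]
force: [-0.7, -0.1, -0.7]
opening: 0.0005
gripper_force: 0.0
clock: 3.9
tool_pos: [0.5107, 0.2391, 0.1485]
orientation: [180.0, -0.0, -23.4]
force: [-0.1, 0.1, -0.3]
opening: 0.0005
gripper_force: 0.0
```

View pics/p1.png

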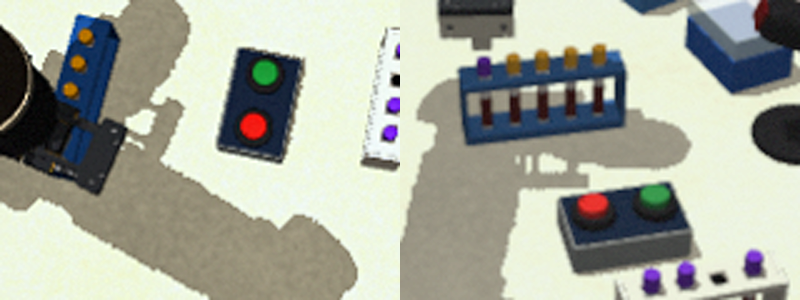

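The side view shows the fingertips just above the purple cap (about (484,45) over (484,62)), with nothing touching. I'll hold another 1.5 s, rise 5 cm and go to the vacancy: tool x 0.231, y 0.343.

```bash
for i in 1 2 3; do python3 -m creep '[{"grip":1,"delta_pos":[0,0,0],"rotation":[0,0,0]},{"grip":1,"delta_pos":[0,0,0],"rotation":[0,0,0]},{"grip":1,"delta_pos":[0,0,0],"rotation":[0,0,0]},{"grip":1,"delta_pos":[0,0,0],"rotation":[0,0,0]},{"grip":1,"delta_pos":[0,0,0],"rotation":[0,0,0]}]' | head -2;done
python3 -m creep '[{"grip":1,"delta_pos":[0,0,-0.1],"rotation":[0,0,0]},{"grip":1,"delta_pos":[0,0,-0.25],"rotation":[0,0,0]},{"grip":1,"delta_pos":[0,0,-0.4],"rotation":[0,0,0]},{"grip":1,"delta_pos":[0,0,-0.5],"rotation":[0,0,0]},{"grip":1,"delta_pos":[0.05,0.08,-0.5],"rotation":[0,0,0]}]'
for i in 1 2 3; do python3 -m creep '[{"grip":1,"delta_pos":[0.12,0.18,0],"rotation":[0,0,0]},{"grip":1,"delta_pos":[0.24,0.36,0],"rotation":[0,0,0]},{"grip":1,"delta_pos":[0.36,0.53,0],"rotation":[0,0,0]},{"grip":1,"delta_pos":[0.48,0.71,0],"rotation":[0,0,0]},{"grip":1,"delta_pos":[0.6,0.88,0],"rotation":[0,0,0]}]';done
python3 -m creep '[{"grip":1,"delta_pos":[0.12,0.18,0],"rotation":[0,0,0]},{"grip":1,"delta_pos":[0.24,0.36,0],"rotation":[0,0,0]},{"grip":1,"delta_pos":[0.34,0.5,0],"rotation":[0,0,0]},{"grip":1,"delta_pos":[0.43,0.66,0],"rotation":[0,0,0]},{"grip":1,"delta_pos":[0.46,0.71,0],"rotation":[0,0,0]}]'
python3 -m creep '[{"grip":1,"delta_pos":[0,0,0],"rotation":[0,0,0]},{"grip":1,"delta_pos":[0,0,0],"rotation":[0,0,0]},{"grip":1,"delta_pos":[0,0,0],"rotation":[0,0,0]}]'
python3 -c "
from h import *
from scipy.spatial.transform import Rotation as R
o=ctrl.get_obs();M=R.from_euler('xyz',o['orientation'],degrees=True).as_matrix()
print(o['clock'],M.T@(np.array([.5865,-.1675,.148])-o['tool_pos'])*10)"
```

```text
clock: 4.5
tool_pos: [0.5107, 0.239, 0.1485]
clock: 5.0
tool_pos: [0.5107, 0.239, 0.1486]
clock: 5.5
tool_pos: [0.5107, 0.239, 0.1486]
clock: 6.0
tool_pos: [0.5129, 0.2307, 0.2005]
orientation: [-179.8, -0.1, -23.3]
force: [0.4, 0.1, 0.2]
opening: 0.0009
gripper_force: 0.0
clock: 6.5
tool_pos: [0.5319, 0.1235, 0.1979]
orientation: [180.0, 0.0, -23.4]
force: [1.2, -0.3, 0.1]
opening: 0.0004
gripper_force: 0.0
clock: 7.0
tool_pos: [0.552, 0.019, 0.1979]
orientation: [180.0, 0.1, -23.4]
force: [0.5, 0.5, -0.7]
opening: 0.0005
gripper_force: 0.0
clock: 7.5
tool_pos: [0.572, -0.0855, 0.1979]
orientation: [180.0, 0.1, -23.4]
force: [0.9, 0.2, 0.5]
opening: 0.0001
gripper_force: 0.0
clock: 8.0
tool_pos: [0.586, -0.1693, 0.1977]
orientation: [180.0, 0.1, -23.5]
force: [-0.1, -0.8, 1.1]
opening: 0.0004
gripper_force: 0.0
clock: 8.3
tool_pos: [0.5866, -0.1669, 0.1985]
orientation: [-180.0, 0.0, -23.3]
force: [1.2, -0.1, 0.1]
opening: 0.0006
gripper_force: 0.0
8.3 [0.00179525 0.00606615 0.50536978]
```

```bash
python3 -m creep '[{"grip":1,"delta_pos":[0,0,0.1],"rotation":[0,0,0]},{"grip":1,"delta_pos":[0,0,0.22],"rotation":[0,0,0]},{"grip":1,"delta_pos":[0,0,0.35],"rotation":[0,0,0]},{"grip":1,"delta_pos":[0,0,0.45],"rotation":[0,0,0]},{"grip":1,"delta_pos":[0,0,0.5],"rotation":[0,0,0]}]'; for i in 1 2 3 4 5; do python3 -m creep '[{"grip":1,"delta_pos":[0,0,0],"rotation":[0,0,0]},{"grip":1,"delta_pos":[0,0,0],"rotation":[0,0,0]},{"grip":1,"delta_pos":[0,0,0],"rotation":[0,0,0]},{"grip":1,"delta_pos":[0,0,0],"rotation":[0,0,0]},{"grip":1,"delta_pos":[0,0,0],"rotation":[0,0,0]}]'|head -2;done
python3 - <<'E'
from h import *
v=[]
for n,(x,y,w,h) in dict(top=(230,145,160,120),side=(240,160,160,120)).items():
    c=ctrl.snapshot(n);v.append(cv2.resize(c["color"][y:y+h,x:x+w,::-1],(400,300),interpolation=cv2.INTER_CUBIC))
cv2.imwrite("pics/p2.png",cv2.convertScaleAbs(np.hstack(v),alpha=1.6))
E
```

```text
clock: 8.8
tool_pos: [0.5859, -0.1673, 0.1466]
orientation: [179.9, 0.1, -23.4]
force: [0.3, -0.4, 0.3]
opening: 0.0004
gripper_force: 0.0
clock: 9.3
tool_pos: [0.5869, -0.1675, 0.149]
clock: 9.8
tool_pos: [0.5867, -0.1675, 0.1486]
clock: 10.3
tool_pos: [0.5867, -0.1674, 0.1486]
clock: 10.8
tool_pos: [0.5867, -0.1674, 0.1486]
clock: 11.3
tool_pos: [0.5867, -0.1675, 0.1486]
```

View pics/p2.png

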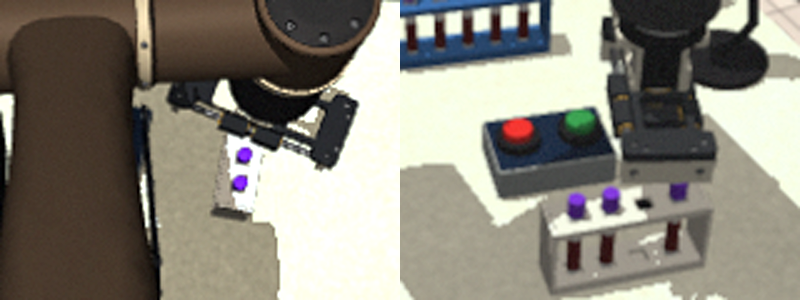

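The side view has the gripper over the white rack with the hole at (644,203), but the fingertips are hard to make out. I'll check them by projection and an enlarged crop.

```bash
python3 - <<'E'
from h import *
c=ctrl.snapshot("side");x,y,w,h=305,200,80,60
o=ctrl.get_obs();p=np.array(o["tool_pos"])
for X in (p-[0,0,.022],[.5867,-.1672,.084],[.62,-.1733,.106]):
    q=proj(c,X);print(((q-[x,y]+.5)*10).round())
cv2.imwrite("pics/p3.png",cv2.convertScaleAbs(cv2.resize(c["color"][y:y+h,x:x+w,::-1],(800,600),interpolation=cv2.INTER_CUBIC),alpha=1.6))
E
```

```text
[341. 279.]
[327. 409.]
[469. 317.]
```

View pics/p3.png

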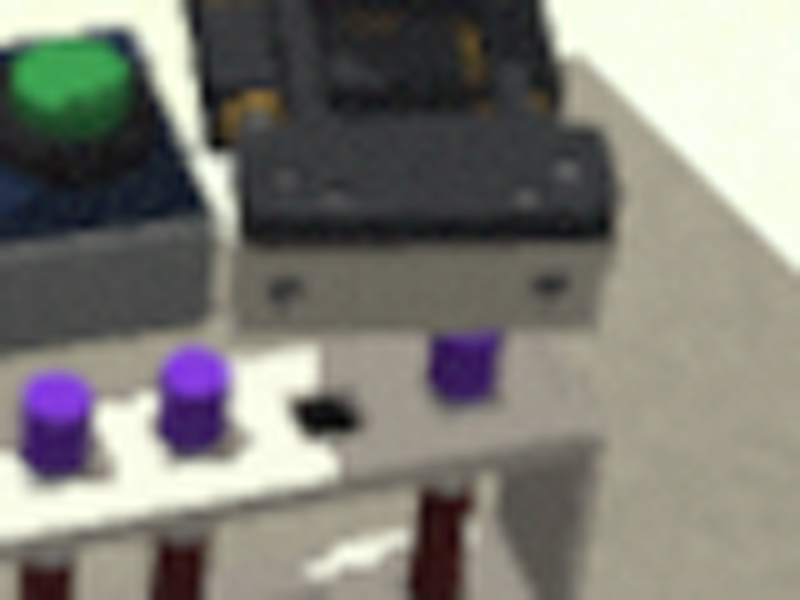

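The tip position projects to (341,279), hidden behind the nearer side of the gripper body. The hole is at (327,409), just as predicted, and nothing is touching. Dwell is over 2.5 s, so I'm rising and moving over the green button: tool x -0.047, y -0.152.

```bash
python3 -m creep '[{"grip":1,"delta_pos":[0,0,-0.1],"rotation":[0,0,0]},{"grip":1,"delta_pos":[0,0,-0.25],"rotation":[0,0,0]},{"grip":1,"delta_pos":[0,0,-0.4],"rotation":[0,0,0]},{"grip":1,"delta_pos":[0,0,-0.5],"rotation":[0,0,0]},{"grip":1,"delta_pos":[0,0,-0.5],"rotation":[0,0,0]}]' | head -2
for i in 1 2; do python3 -m creep '[{"grip":1,"delta_pos":[-0.03,-0.11,0],"rotation":[0,0,0]},{"grip":1,"delta_pos":[-0.09,-0.28,0],"rotation":[0,0,0]},{"grip":1,"delta_pos":[-0.15,-0.48,0],"rotation":[0,0,0]},{"grip":1,"delta_pos":[-0.21,-0.66,0],"rotation":[0,0,0]},{"grip":1,"delta_pos":[-0.24,-0.76,0],"rotation":[0,0,0]}]' | head -2;done
python3 -m creep '[{"grip":1,"delta_pos":[0,0,0.15],"rotation":[0,0,0]},{"grip":1,"delta_pos":[0,0,0.4],"rotation":[0,0,0]},{"grip":1,"delta_pos":[0,0,0.65],"rotation":[0,0,0]},{"grip":1,"delta_pos":[0,0,0.85],"rotation":[0,0,0]},{"grip":1,"delta_pos":[0,0,0.95],"rotation":[0,0,0]}]'|head -2
python3 -m creep '[{"grip":1,"delta_pos":[0,0,0],"rotation":[0,0,0]},{"grip":1,"delta_pos":[0,0,0],"rotation":[0,0,0]},{"grip":1,"delta_pos":[0,0,0],"rotation":[0,0,0]}]'
```

```text
clock: 11.95
tool_pos: [0.5877, -0.1675, 0.2007]
clock: 12.45
tool_pos: [0.5945, -0.0865, 0.1977]
clock: 12.95
tool_pos: [0.603, -0.0077, 0.1983]
clock: 13.45
tool_pos: [0.6019, -0.0093, 0.1015]
clock: 13.75
tool_pos: [0.6037, -0.0088, 0.1048]
orientation: [-179.9, -0.1, -23.4]
force: [-0.6, -0.1, -0.4]
opening: 0.0004
gripper_force: 0.0
```

```bash
python3 -m creep '[{"grip":1,"delta_pos":[0,0,0.05],"rotation":[0,0,0]},{"grip":1,"delta_pos":[0,0,0.1],"rotation":[0,0,0]},{"grip":1,"delta_pos":[0,0,0.15],"rotation":[0,0,0]},{"grip":1,"delta_pos":[0,0,0.17],"rotation":[0,0,0]},{"grip":1,"delta_pos":[0,0,0.17],"rotation":[0,0,0]}]'
for i in 1 2 3; do python3 -m creep '[{"grip":1,"delta_pos":[0,0,0.01],"rotation":[0,0,0]},{"grip":1,"delta_pos":[0,0,0.02],"rotation":[0,0,0]},{"grip":1,"delta_pos":[0,0,0.02],"rotation":[0,0,0]},{"grip":1,"delta_pos":[0,0,0.02],"rotation":[0,0,0]}]' | grep -E "pos|force:";done
```

```text
clock: 14.25
tool_pos: [0.6027, -0.009, 0.086]
orientation: [180.0, 0.0, -23.4]
force: [-0.6, -0.8, -0.3]
opening: 0.0003
gripper_force: 0.0
tool_pos: [0.603, -0.0089, 0.0847]
force: [0.2, 0.6, -0.6]
gripper_force: 0.0
tool_pos: [0.6031, -0.0088, 0.0828]
force: [-0.1, -0.3, 1.7]
gripper_force: 1.1
tool_pos: [0.6031, -0.0089, 0.0807]
force: [-1.0, -1.1, 3.4]
gripper_force: 1.7
```

Contact came at a tip height of about 0.062, matching the triangulated height. I'll continue to the stop.

```bash
for i in 1 2; do python3 -m creep '[{"grip":1,"delta_pos":[0,0,0.01],"rotation":[0,0,0]},{"grip":1,"delta_pos":[0,0,0.02],"rotation":[0,0,0]},{"grip":1,"delta_pos":[0,0,0.02],"rotation":[0,0,0]},{"grip":1,"delta_pos":[0,0,0.02],"rotation":[0,0,0]}]' | grep -E "pos|force:";done
```

```text
tool_pos: [0.6031, -0.0088, 0.0787]
force: [0.7, -0.2, 6.4]
gripper_force: 2.3
tool_pos: [0.6032, -0.0089, 0.0781]
force: [-5.2, 1.3, 16.4]
gripper_force: 8.2
```

The force has jumped to 16 N, so the button is at its stop, fully pressed. Releasing.

```bash
python3 -m creep '[{"grip":1,"delta_pos":[0,0,-0.05],"rotation":[0,0,0]},{"grip":1,"delta_pos":[0,0,-0.2],"rotation":[0,0,0]},{"grip":1,"delta_pos":[0,0,-0.4],"rotation":[0,0,0]},{"grip":1,"delta_pos":[0,0,-0.7],"rotation":[0,0,0]},{"grip":1,"delta_pos":[0,0,-0.9],"rotation":[0,0,0]}]' | head -2
python3 -m creep '[{"grip":1,"delta_pos":[0,0,0],"rotation":[0,0,0]},{"grip":1,"delta_pos":[0,0,0],"rotation":[0,0,0]},{"grip":1,"delta_pos":[0,0,0],"rotation":[0,0,0]},{"grip":1,"delta_pos":[0,0,0],"rotation":[0,0,0]},{"grip":1,"delta_pos":[0,0,0],"rotation":[0,0,0]}]'
python3 - <<'E'
from h import *
c=ctrl.snapshot("side")
cv2.imwrite("pics/p4.png",cv2.convertScaleAbs(cv2.resize(c["color"][100:400,160:560,::-1],(800,600)),alpha=1.6))
E
```

```text
clock: 16.75
tool_pos: [0.6029, -0.0089, 0.1676]
clock: 17.25
tool_pos: [0.6025, -0.0089, 0.1656]
orientation: [179.9, 0.1, -23.4]
force: [0.1, -0.1, 1.2]
opening: 0.0006
gripper_force: 0.0
```

View pics/p4.png

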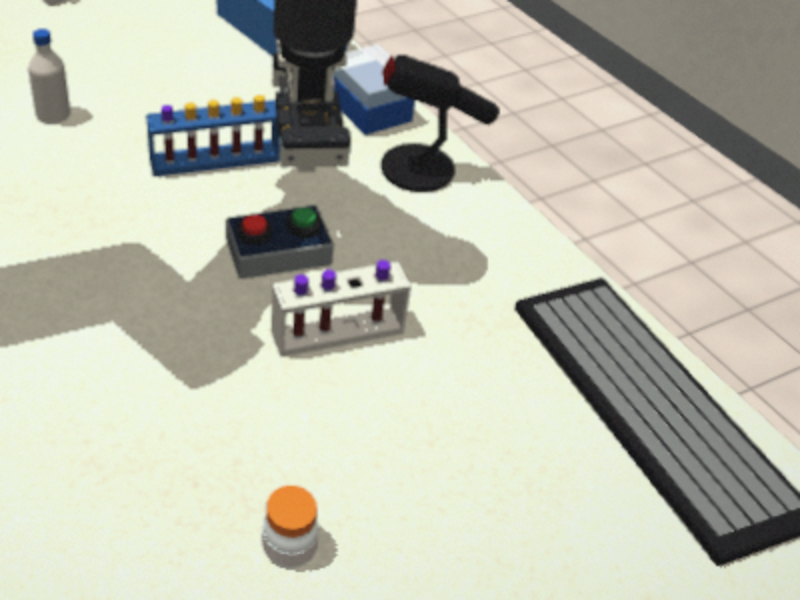

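Both buttons are up (red at (254,226), green at (304,218)), all tubes are upright, and the jar and bottle haven't moved.

```bash
python3 -c "
from plant import ctrl;print(ctrl.close_job())"
```

```text
the job is handed in; nothing more can be done
None
```

I pointed at the stray cap and then at the empty hole, each for over two seconds, pressed the green button to its stop and released it, and handed the job in; the last picture shows nothing out of place, but no verdict was returned.

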